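# Stamp the drawing on the clipboard

## Task

Sign off the bottle drawing with the oblong self-inking stamp from the steel tray: set its foot centred and square in the big empty frame printed at the bottom of the sheet, press the head fully down to its stop and hold it there for a moment. Then stand the stamp back upright in the tray with its head sprung up. Do not press it down anywhere else, and leave the other things where they are.

Things in the scene. Friction and masses are not known exactly. Their poses are not given: they have to be found in the camera images.
- block_stamp: Oblong self-inking stamp, 91 mm tall, 0.17 kg: grey foot 44 x 68 mm (x by y), black spring-loaded head above. Origin: centre of the foot's underside; z up, y along the long side. Head 38 mm (x) by 62 mm (y), flat sides from 42 to 76 mm above the origin, narrower crown to 91 mm: grip across x, above the tray's walls. Can be carried and pressed in one grip. Its mark is the same either way round.
- stamp_top (a point): Centre of the top face of the black stamp head, on the stamp's axis, 91 mm above the foot's underside when the head is up; it goes down with the head.
- stamp_head (a joint): How far the stamp's head is pressed down against its spring, m: 0 up, 0.018 at the stop. It starts to yield at about 4 N and takes about 10 N at the stop.
- stamp_frame (a point): Centre of the big empty frame printed on the clipboard's sheet, on the paper (4 mm above the table): a rectangle 64 mm (x) by 88 mm (y) of 1.4 mm dark lines, the largest empty box at the bottom right of the sheet; z up, y along its long side, x towards the clip. The clipboard (240 x 165 mm) is fixed; its 25 mm tall clip is about 170 mm away in x.
- stationery_tray: Folded steel tray, open at the top, 120 x 198 mm (x by y) and 50 mm tall, walls and floor 2 mm, loose (0.6 kg). Origin: centre of its underside; y along its long side. The two stamps stand in it side by side along y.
- round_stamp: The other stamp in the tray, not to be used: a black round-footed hand stamp with a turned knob handle, foot 50 mm across, 84 mm tall. Origin: centre of its underside.
- sample_bottle: White slip-cast bud bottle, 50 mm across, 106 mm tall, standing on the table beyond the work. Origin: centre of its underside.
- lying_pencil: Pencil, 7 mm thick, 136 mm long (along its y), lying on the table between the tray and the clipboard. Origin: under its middle.

How it is judged (in metres and radians):
On the way:
1. the stamp stands in the frame with its head pressed to the stop (x of block_stamp in the frame of stamp_frame between -0.006 and 0.006 m and y of block_stamp in the frame of stamp_frame between -0.006 and 0.006 m and angle between the y axis of block_stamp and the y axis of stamp_frame, either way round below 0.1 rad and z of block_stamp in the frame of stamp_frame below 0.003 m and angle between block_stamp's own z axis and vertical below 0.06 rad and value of joint stamp_head above 0.0165 m), for 0.3 s.
At the end, for the whole second after the job is handed in: After the stamping, the oblong stamp stands upright (within 0.08 rad) and at rest on the floor of the tray, its head up within 2 mm of the top; the round stamp is still upright in the tray; nothing else has been shifted by more than 30 mm (x of block_stamp in the frame of stationery_tray between -0.045 and 0.045 m and y of block_stamp in the frame of stationery_tray between -0.07 and 0.07 m and z of block_stamp in the frame of stationery_tray below 0.006 m and angle between block_stamp's own z axis and vertical below 0.08 rad and value of joint stamp_head below 0.002 m and linear speed of block_stamp below 0.02 m/s and angle between round_stamp's own z axis and vertical below 0.15 rad); the robot touches nothing.
It fails at once if the stamp is pressed down more than 9 mm anywhere but in the frame (a stray mark) (value of joint stamp_head above 0.009 m and not (x of block_stamp in the frame of stamp_frame between -0.006 and 0.006 m and y of block_stamp in the frame of stamp_frame between -0.006 and 0.006 m and angle between the y axis of block_stamp and the y axis of stamp_frame, either way round below 0.1 rad and z of block_stamp in the frame of stamp_frame below 0.003 m and angle between block_stamp's own z axis and vertical below 0.06 rad)).
It fails at once if the round stamp is shifted more than 30 mm or tipped (distance of round_stamp from where it was at the start of the episode above 0.03 m or angle between round_stamp's own z axis and vertical above 0.4 rad).
It fails at once if the tray is shifted more than 30 mm (distance of stationery_tray from where it was at the start of the episode above 0.03 m).
It fails at once if the sample bottle is shifted more than 30 mm or tipped (distance of sample_bottle from where it was at the start of the episode above 0.03 m or angle between sample_bottle's own z axis and vertical above 0.4 rad).
It fails at once if the pencil is shifted more than 30 mm (distance of lying_pencil from where it was at the start of the episode above 0.03 m).
It also fails if it takes over 56 s, if anything falls off the work surface, if the arm or the gripper's body presses on something with over 40 N, if the wrist force passes 120 N, or if a joint passes its speed limit or range.

## Robot

A 6-joint arm with a two-finger parallel gripper is mounted at the origin on the work surface; the furniture and walls round the work are solid. World frame = base frame: x ahead of the robot, y to its left, z up, the work surface at z = 0. Lengths are in m, angles in degrees, forces in N, time in s.
With the tool pointing down it reaches from about 0.375 to 0.75 m from the base axis. Payload 9 kg.
Tool frame: the origin (TCP) lies where the fingers leave the gripper's body, on its centre line; the fingertips stand 73 mm ahead of it and the grasp point (between the pads) lies 54 mm ahead of it (robot.tip_reach is the distance from the TCP to the fingertips, in m); z points along the fingers, y is the line along which they close (so a half turn about z gives the same grasp; the last joint's range is limited). The gripper opens to 85 mm and grips with 20 to 120 N. Pads are 22 mm wide; open, the fingers measure 114 mm over their backs; the gripper's body (76 mm by 85 mm) begins 54 mm behind the grasp point. The pads swing forward as they close: fully open they stand 13 mm farther back than shut.
Start: joints at [61.725, 5.964, 5.575, 89.605, 0, 77.527], TCP at [0.163, 0.577, 0.304] pointing down, gripper open.
Joint ranges: [-171.21, 171.21], [-48.23, 106.86], [-62.78, 66.21], [-105.2, 120.99], [-86.42, 89.51], [-180, 180]. Speed limits (degrees/s): [127.2, 127.2, 147.25, 180, 180, 180].

## Interface

Orientations are given as [roll, pitch, yaw] about the fixed x, y, z axes, in that order (R = Rz(yaw) Ry(pitch) Rx(roll)).
In Python, from plant import robot gives the robot as it stands. Calls block until the motion is done:
- robot.move_pose(position, orientation): joint-space move of the TCP to a pose.
- robot.line_to(position, vel=0.15, rotation=None, guard=None): straight line of the TCP; rotation=None keeps the orientation; vel is the mean speed in m/s. With guard (N) it stops when the force on the tool has changed by that much, and returns True; else False.
- robot.goto_joints(angles): joint-space move.
- robot.set_gripper(opening): finger opening in m; the grip force is fixed at half the most; returns when the fingers have stopped.
- robot.pause(seconds).
- robot.ik(position, orientation): joint angles nearest the present ones, or None.
- robot.observe(): the state.
- robot.grab_frame(name): name is "side" or "top"; returns the picture (480x640x3 uint8, blue, green, red); there is no depth.
- robot.get_calibration(name): a dict with "vertical_fov" (degrees; the focal length in pixels is half the picture's height over the tangent of half this angle, whatever the lens; pixels are square), "cx", "cy" (the principal point, pixels), "rvec" (rotation vector, rad) and "tvec" (3), from world to camera coordinates, as OpenCV has them. Camera axes: x right, y down, z forward; pixel columns grow to the right and rows downward; lengths in m; the calibration is good to about 2 mm. A picture is of the moment at which its call begins. get_calibration takes no time and is no camera call.
A pose or a line that the arm cannot do raises robot.IKError and nothing moves.
- robot.job_done(): hands the job in; it is judged then, once.
The state is a dict: "time": time; "q": joint angles; "qvel": joint speeds; "joint_torque": joint torques, N m; "tool_pos": TCP position; "tcp_rot": TCP orientation; "ft_force": force on the tool from outside, world axes, zero at the start; "torque": the same for the moment, N m; "gripper_width": finger opening in m; "gripper_force": force on a finger pad.
Only numpy, scipy, OpenCV 4.12 (cv2) and the standard library are available. Lean on these libraries where they do the work, as an engineer would, in place of code of your own. Each camera call takes 0.05 s, during which the arm holds its last target. There are 200 camera calls.

## Working session

There is one attempt and no reset: what is moved stays moved. The work goes in short steps, each a Python script; the robot and the scene stay as the last script left them, time stands still between calls to the robot, and variables do not carry over. Pictures are saved under pics/ and viewed, at most 10 in all, crops included, and the job is handed in when it is done.

```bash
mkdir -p pics
python3 - <<'E'
from plant import robot
import cv2
for n in("top","side"):
    cv2.imwrite(f"pics/{n}0.png",robot.grab_frame(n)); print(n,robot.get_calibration(n))
o=robot.observe(); print(o["time"],o["tool_pos"],o["tcp_rot"],o["ft_force"],robot.tip_reach)
E
```

```text
top {'vertical_fov': 44.772082635263224, 'cx': 316.7818344157902, 'cy': 237.503541137561, 'rvec': array([ 2.13967595, -2.1421828 ,  0.17845002]), 'tvec': array([-0.00646972,  0.58325782,  1.11336182])}
side {'vertical_fov': 44.76118399566329, 'cx': 320.22885035297907, 'cy': 244.67290235072792, 'rvec': array([ 2.03371012, -0.45667911,  0.25363988]), 'tvec': array([-0.50129524,  0.18651269,  0.77028728])}
0.1 [0.16327476 0.5771234  0.30318643] [-1.79929843e+02 -1.48365976e-02  1.64196206e+02] [-0.28123617 -0.03648737  0.05813713] 0.0726
```

View pics/top0.png

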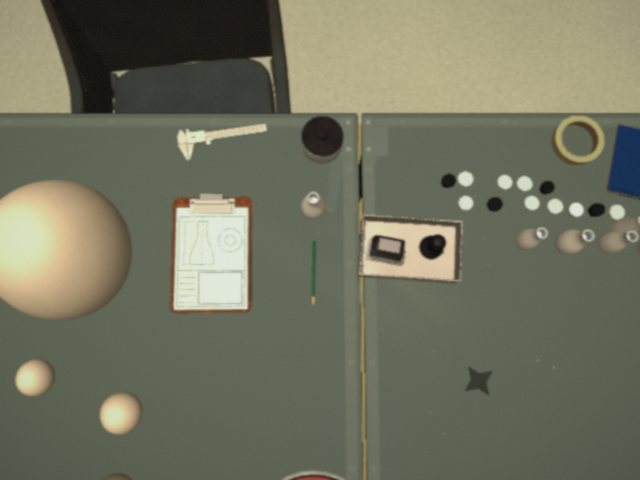

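View pics/side0.png

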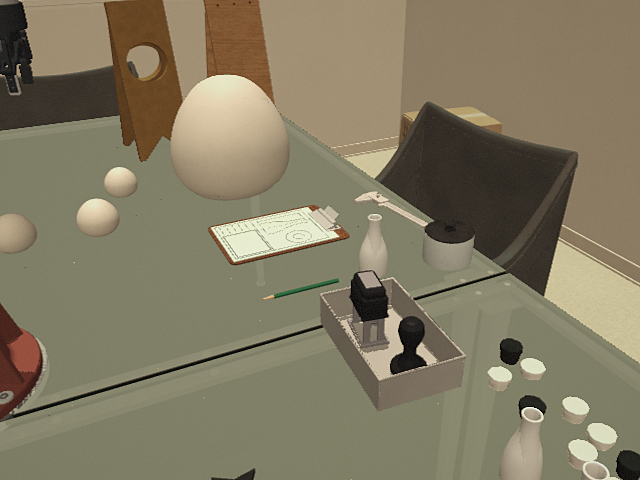

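The top view shows the frame at about (198-243, 270-304), the tray at (360-462, 216-282), the oblong stamp near (388,248), the round stamp near (433,246), and the pencil near (313,272). I'll enlarge these areas.

Run:
```python
import cv2,numpy as np
a=cv2.imread("pics/top0.png")
f=lambda y,x,h,w,k:cv2.resize(a[y:y+h,x:x+w],None,fx=k,fy=k,interpolation=cv2.INTER_CUBIC)
cv2.imwrite("pics/c1.png",np.vstack([f(260,185,50,80,10)]))
cv2.imwrite("pics/c2.png",f(210,355,80,112,7))
b=cv2.imread("pics/side0.png")
cv2.imwrite("pics/c3.png",cv2.resize(b[250:410,310:470],None,fx=3.7,fy=3.7,interpolation=cv2.INTER_CUBIC))
```

```text
(no output)
```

View pics/c1.png

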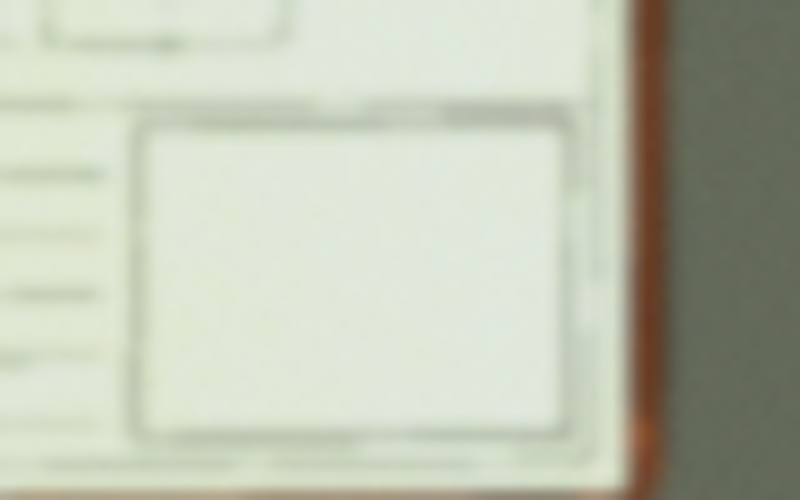

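View pics/c2.png

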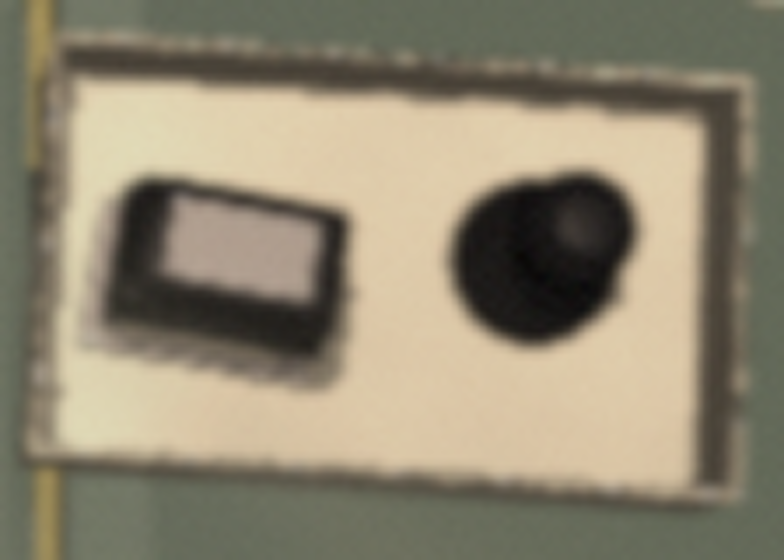

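View pics/c3.png

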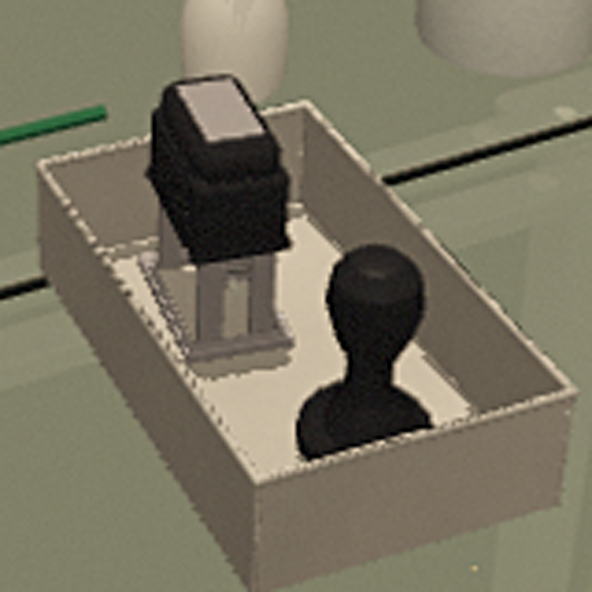

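The frame corners in crop 1 (10x) are about (138,124), (567,120), (566,433) and (136,437). The stamp's label in crop 2 (7x) is about (172,195), (324,225), (312,302) and (160,273). In the side crop (3.7x) it is about (172,86), (234,75), (269,134) and (208,144).

```bash
cat > h.py <<'E'
import numpy as np,cv2
from plant import robot
def cam(n):
    c=robot.get_calibration(n); f=240/np.tan(np.radians(c["vertical_fov"]/2))
    K=np.array([[f,0,c["cx"]],[0,f,c["cy"]],[0,0,1]]); return K,cv2.Rodrigues(c["rvec"])[0],c["tvec"]
def ground(n,px,z):
    K,R,t=cam(n); o=-R.T@t
    d=(R.T@np.linalg.solve(K,np.c_[px,np.ones(len(px))].T)).T
    return o+d*((z-o[2])/d[:,2])[:,None]
def crop(pts,x,y,k): return (np.array(pts,float)+.5)/k-.5+[x,y]
def ang(v): return np.degrees(np.arctan2(v[1],v[0]))
E
python3 - <<'E'
from h import *
np.set_printoptions(precision=4,suppress=True)
F=ground("top",crop([(138,124),(567,120),(566,433),(136,437)],185,260,10),.004)
print(F[:,:2],F.mean(0),"size",[np.linalg.norm(F[i]-F[i-1]) for i in range(4)],"ydir ang",ang(F[0]-F[1]),ang(F[3]-F[2]),"x",ang(F[0]-F[3]),ang(F[1]-F[2]))
T=ground("top",crop([(172,195),(324,225),(312,302),(160,273)],355,210,7),.093)
print(T[:,:2],T.mean(0),"size",[np.linalg.norm(T[i]-T[i-1]) for i in range(4)],"y",ang(T[0]-T[1]),ang(T[3]-T[2]),"x",ang(T[0]-T[3]),ang(T[1]-T[2]))
S=ground("side",crop([(172,86),(234,75),(269,134),(208,144)],310,250,3.7),.093)
print(S[:,:2],S.mean(0),[np.linalg.norm(S[i]-S[i-1]) for i in range(4)],[ang(S[i]-S[i-1]) for i in range(4)])
W=ground("top",crop([(62,38),(752,82),(740,495),(30,455)],355,210,7),.05)
print("tray",W[:,:2],W.mean(0),ang(W[0]-W[1]),ang(W[3]-W[2]))
# clipboard+ frame check by side view
b=cv2.imread("pics/side0.png")
cv2.imwrite("pics/c4.png",cv2.resize(b[215:275,200:300],None,fx=8,fy=8,interpolation=cv2.INTER_CUBIC))
E
```

```text
[[0.519  0.2347]
 [0.5198 0.1471]
 [0.4561 0.1461]
 [0.4554 0.2331]] [0.4876 0.1903 0.004 ] size [np.float64(0.06364537379271404), np.float64(0.0875760925587582), np.float64(0.06367683794650962), np.float64(0.08703385047182209)] ydir ang 90.47727175645196 90.45237383480763 x 1.39288548849008 0.9044866905623378
[[ 0.5759 -0.1261]
 [ 0.5675 -0.1674]
 [ 0.5463 -0.1637]
 [ 0.5543 -0.1224]] [ 0.561  -0.1449  0.093 ] size [np.float64(0.0218235306429606), np.float64(0.04218075358705366), np.float64(0.021528035877431656), np.float64(0.04200300686467374)] y 78.62373762362365 79.02073098711394 x -9.689024919739825 -10.141764838005273
[[ 0.5537 -0.1219]
 [ 0.5791 -0.1253]
 [ 0.5701 -0.1676]
 [ 0.5465 -0.1636]] [ 0.5623 -0.1446  0.093 ] [np.float64(0.042339695919520734), np.float64(0.025621038582322758), np.float64(0.043275097329703006), np.float64(0.023892257043937153)] [np.float64(80.20636296868497), np.float64(-7.522945982089964), np.float64(-102.05683534533372), np.float64(170.4784923624213)]
tray [[ 0.6282 -0.1005]
 [ 0.6154 -0.2973]
 [ 0.4974 -0.289 ]
 [ 0.5089 -0.0897]] [ 0.5625 -0.1941  0.05  ] 86.25568430921338 86.70509237825448
```

View pics/c4.png

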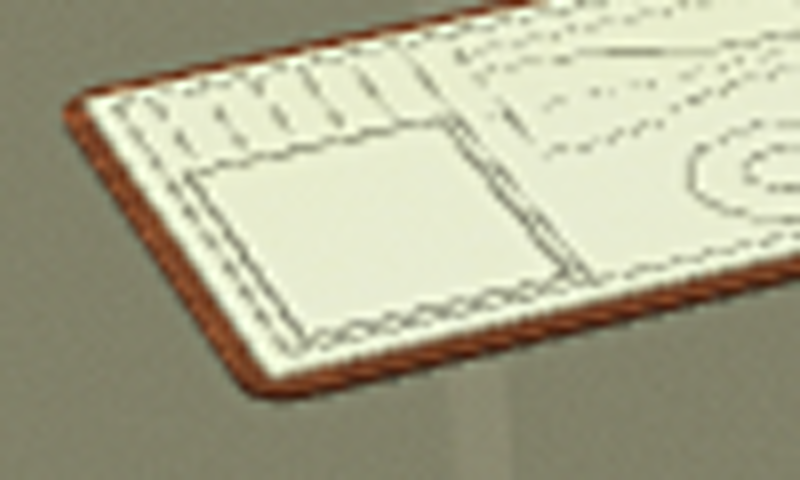

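The side view's frame corners are about (192,177), (440,120), (570,270) and (305,345) (8x). Both cameras agree on the stamp's top. Next I'll route inside the large egg, grasp and lift.

Run:
```python
from h import *
np.set_printoptions(precision=4,suppress=True)
S=ground("side",crop([(192,177),(440,120),(570,270),(305,345)],200,215,8),.004)
print(S[:,:2],S.mean(0))
yaw=79.5; O=[180,0,yaw]; X,Y=.5615,-.1448
for p,o in (((X,Y,.124),yaw),((.488,.19,.126),90.7)): print(robot.ik(p,[180,0,o]))
robot.line_to([.12,.42,.35],vel=.2)
robot.move_pose([.41,.0,.33],O)
robot.set_gripper(.062)
robot.move_pose([X,Y,.25],O)
robot.line_to([X,Y,.15],vel=.1)
print(robot.line_to([X,Y,.124],vel=.05,guard=8))
robot.set_gripper(.02)
o=robot.observe(); print(o["time"],o["tool_pos"],o["gripper_width"],o["gripper_force"],o["ft_force"])
robot.line_to([X,Y,.25],vel=.08)
o=robot.observe(); print(o["time"],o["tool_pos"],o["gripper_width"],o["ft_force"])
robot.line_to([.488,.19,.25],vel=.15,rotation=[180,0,90.7])
robot.line_to([.488,.19,.136],vel=.1)
o=robot.observe(); print(o["time"],o["tool_pos"],o["tcp_rot"],o["gripper_width"],o["ft_force"])
t=robot.grab_frame("top");s=robot.grab_frame("side")
cv2.imwrite("pics/t1.png",t);cv2.imwrite("pics/s1.png",s)
f=lambda a,y,x,h,w,k:cv2.resize(a[y:y+h,x:x+w],None,fx=k,fy=k,interpolation=cv2.INTER_CUBIC)
cv2.imwrite("pics/c5.png",np.vstack([f(t,230,170,60,100,5),f(s,165,200,120,200,2.5)]))
cv2.imwrite("pics/c6.png",f(s,165,200,110,120,5))
```

```text
[[0.4564 0.2337]
 [0.52   0.2356]
 [0.522  0.1506]
 [0.456  0.1444]] [0.4886 0.1911 0.004 ]
[-27.375    5.1969 -14.0618  70.7413   0.      73.125 ]
[  6.9448  -4.7181 -23.7886  70.9294   0.      96.2448]
False
6.3667 [ 0.5617 -0.1449  0.1246] 0.0370907618218277 62.11142063140869 [-1.692   0.7938  3.2208]
8.0917 [ 0.5613 -0.1447  0.2494] 0.03671173541416776 [-0.4041  0.2433 -1.5622]
11.8167 [0.4885 0.1901 0.1368] [179.928   -0.0059  90.7016] 0.03688972211503693 [ 0.2909  0.0312 -0.996 ]
```

View pics/c6.png

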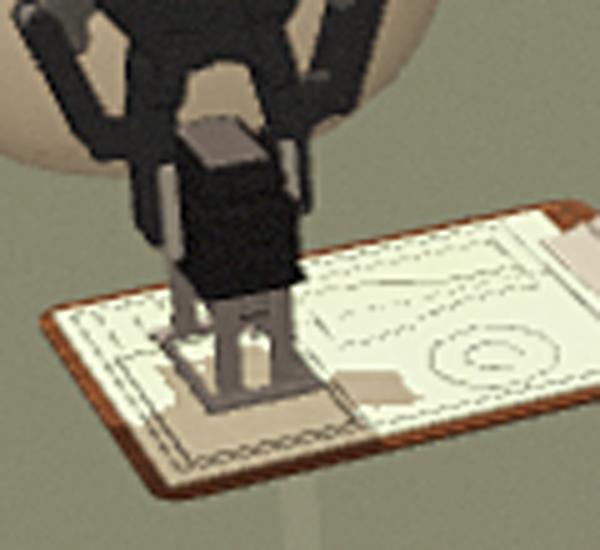

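In the side crop the stamp is held upright, about 10 mm above the frame. Its label is at about (175,125), (237,117), (270,158) and (212,168), and the near foot edge runs from (213,411) to (327,386).

Run:
```python
from h import *
np.set_printoptions(precision=4,suppress=True)
L=ground("side",crop([(175,125),(237,117),(270,158),(212,168)],200,165,5),.1052); print(L[:,:2],L.mean(0))
G=ground("side",crop([(213,411),(327,386)],200,165,5),.0142); m=G.mean(0)
d=G[1]-G[0]; print(G,np.linalg.norm(d),ang(d)); n=np.array([-d[1],d[0],0])/np.linalg.norm(d); print("foot centre",m+n*.034)
```

```text
[[0.481  0.2139]
 [0.5037 0.2108]
 [0.5024 0.1704]
 [0.4811 0.1714]] [0.4921 0.1916 0.1052]
[[0.471  0.1616 0.0142]
 [0.5151 0.1612 0.0142]] 0.04405461521912574 -0.5031454935478866
foot centre [0.4933 0.1954 0.0142]
```

View pics/c5.png

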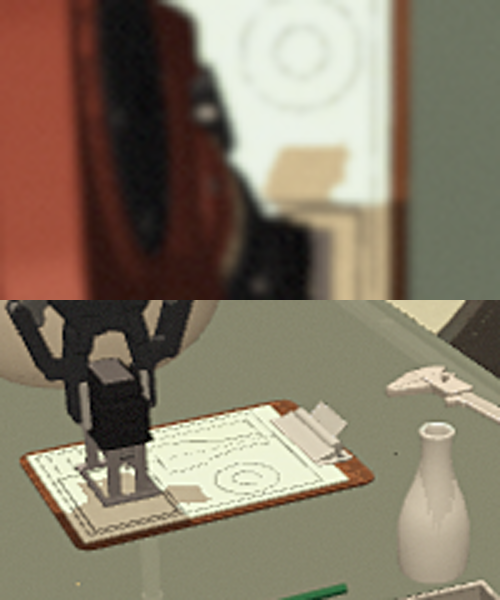

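The top view is mostly blocked by the arm. The side estimate depends on the stamp's height, so I'll touch the foot lightly on the paper and compare it with the frame lines in the same plane.

Run:
```python
from h import *
p=[.488,.19]
r=robot.line_to(p+[.120],vel=.012,guard=2.5)
o=robot.observe(); print(r,o["time"],o["tool_pos"],o["ft_force"])
s=robot.grab_frame("side"); cv2.imwrite("pics/s2.png",s)
cv2.imwrite("pics/c7.png",cv2.resize(s[215:275,200:300],None,fx=8,fy=8,interpolation=cv2.INTER_CUBIC))
```

```text
True 12.7583 [0.48790302 0.19002194 0.12589317] [-0.66730284  0.23272178  3.00732075]
```

View pics/c7.png

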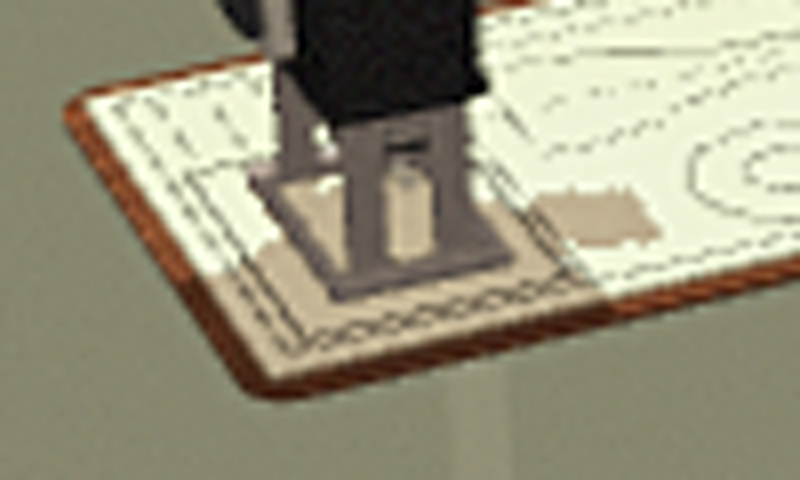

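The foot now sits on the paper inside the frame. Its bottom corners are about (250,188), (338,300) and (515,263). The frame corners are about (192,177), (305,345) and (570,272).

Run:
```python
from h import *
np.set_printoptions(precision=4,suppress=True)
g=lambda p:ground("side",crop(p,200,215,8),.004)[:,:2]
f=g([(250,188),(338,300),(515,263)]); F=g([(192,177),(305,345),(570,272),(442,122)])
print(f,"\n",F)
print("foot c",(f[0]+f[2])/2,"frame c",F.mean(0), (F[0]+F[2])/2)
print(np.linalg.norm(f[0]-f[1]),np.linalg.norm(f[2]-f[1]),ang(f[2]-f[1]),ang(f[0]-f[1]),ang(F[2]-F[1]),ang(F[0]-F[1]))
# project model: foot at nominal offset, for the residuals
from scipy.optimize import least_squares
def fit(px,loc):
    P=g(px)
    def r(v):
        c,s=np.cos(v[2]),np.sin(v[2]); return (np.array(loc)@np.array([[c,s],[-s,c]])+v[:2]-P).ravel()
    k=least_squares(r,[.488,.19,0]); return k.x[:2],np.degrees(k.x[2]),k.fun
print(fit([(250,188),(338,300),(515,263)],[(-.022,.034),(-.022,-.034),(.022,-.034)]))
print(fit([(192,177),(305,345),(570,272),(442,122)],[(-.0313,.0433),(-.0313,-.0433),(.0313,-.0433),(.0313,.0433)]))
```

```text
[[0.4673 0.2221]
 [0.4692 0.1608]
 [0.5117 0.1593]] 
 [[0.4564 0.2337]
 [0.456  0.1444]
 [0.5216 0.1497]
 [0.5201 0.2344]]
foot c [0.4895 0.1907] frame c [0.4885 0.1905] [0.489  0.1917]
0.06134820242272568 0.04249598682691036 -1.9655711453761924 91.75086377562049 4.608436291667 89.74550940137614
(array([0.4898, 0.1923]), np.float64(1.4795128680554603), array([-0.0004,  0.0036, -0.0005, -0.0031,  0.001 , -0.0005]))
(array([0.4885, 0.1905]), np.float64(1.172441275456423), array([-0.0001, -0.0005,  0.0021,  0.0022, -0.0009, -0.0018, -0.0011,
        0.0001]))
```

The foot sits about +1 mm in x and +1.5 mm in y off centre. I'll lift, nudge it, and press to the stop, checking both travel and force.

Run:
```python
from h import *
a=[.488,.19]; p=[.487,.1887]
robot.line_to(a+[.132],vel=.05); robot.line_to(p+[.132],vel=.02)
r=robot.line_to(p+[.120],vel=.012,guard=2.5); z0=robot.observe()["tool_pos"][2]
r2=robot.line_to(p+[.098],vel=.015,guard=25)
o=robot.observe(); print(r,z0,r2,o["time"],o["tool_pos"],o["ft_force"],o["gripper_width"])
robot.pause(.8)
o=robot.observe(); print(o["tool_pos"],o["ft_force"],o["tcp_rot"])
cv2.imwrite("pics/s3.png",robot.grab_frame("side")[150:290,190:330].repeat(4,0).repeat(4,1))
```

```text
True 0.12601801735828355 True 15.1 [0.48685037 0.18875998 0.10875961] [-3.95663013 -0.27673622  9.56236809] 0.036956367972975704
[0.48684335 0.18877203 0.1086966 ] [-3.03710384 -1.25979479  8.80464756] [-1.79816980e+02  1.85996438e-02  9.07120494e+01]
```

View pics/s3.png

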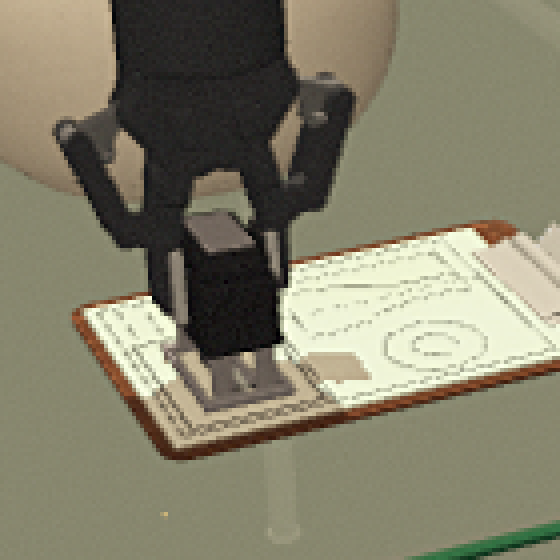

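The head is down about 17.3 mm. I'll press a little firmer to make sure it's on the stop, then lift, and return the stamp to the tray.

Run:
```python
from h import *
p=[.487,.1887]
for i in range(3):
    z=robot.observe()["tool_pos"][2]
    r=robot.line_to(p+[z-.003],vel=.004,guard=18); robot.pause(.5)
    o=robot.observe(); print(r,o["tool_pos"],o["ft_force"],o["gripper_width"])
    if o["ft_force"][2]>16: break
robot.pause(.5)
```

```text
True [0.48674681 0.18876548 0.10884149] [-2.73419162 -0.76247289  9.3432229 ] 0.037331623495992505
True [0.48665809 0.18877807 0.10883222] [-2.57865265 -0.89955891  8.44013412] 0.037008078510580494
True [0.48658949 0.18875793 0.10881723] [-3.71936092 -0.96715846  9.39776497] 0.03687318198854948
```

Run:
```python
from h import *
p=[.487,.1887]
for z in (.1084,.1080,.1075):
    robot.line_to(p+[z],vel=.004,guard=45); robot.pause(.4)
    o=robot.observe(); print(o["time"],o["tool_pos"],o["ft_force"])
    if o["ft_force"][2]>18: break
```

```text
20.3167 [0.48648346 0.18871291 0.10850525] [-1.65942877  0.82709166  9.26278707]
20.9667 [0.48650343 0.18873576 0.10846672] [-3.87584796 -0.18018822 13.33142407]
21.6417 [0.48649881 0.18873429 0.10840447] [-5.33316957 -1.22857816 17.32006546]
```

The force now rises with no further travel, so the head is on its stop. Now I'll return it.

Run:
```python
from h import *
p=[.487,.1887]; X,Y=.5615,-.1448
robot.line_to(p+[.25],vel=.08)
robot.line_to([X,Y,.25],vel=.15,rotation=[180,0,79.5])
robot.line_to([X,Y,.135],vel=.08)
r=robot.line_to([X,Y,.120],vel=.012,guard=2.5)
o=robot.observe(); print(r,o["time"],o["tool_pos"],o["ft_force"])
robot.set_gripper(.062)
robot.line_to([X,Y,.25],vel=.08)
robot.move_pose([.42,0,.33],[180,0,79.5])
cv2.imwrite("pics/t4.png",robot.grab_frame("top")); s=robot.grab_frame("side")
cv2.imwrite("pics/s4.png",s[160:420,230:490].repeat(2,0).repeat(2,1)); print(robot.observe()["time"])
```

```text
True 28.45 [ 0.56143166 -0.14476752  0.12394583] [-0.91494154  0.43376622  3.4155875 ]
31.525
```

View pics/s4.png

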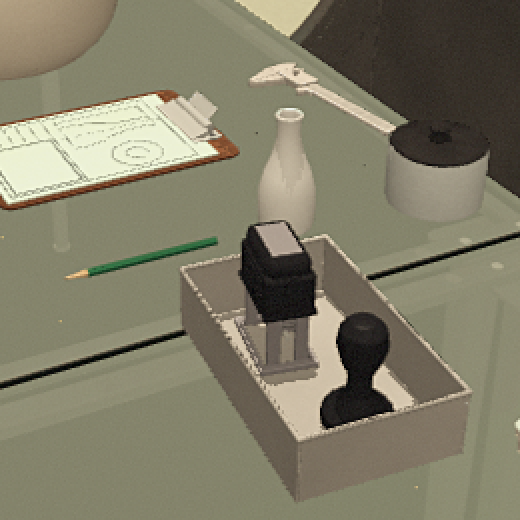

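The last picture shows the stamp upright in the tray with its head up. The round stamp, tray, pencil and bottle are undisturbed.

```bash
python3 -c "
from plant import robot
print(robot.job_done())"
```

```text
the job is handed in; nothing more can be done
None
```

I pressed the stamp to its stop in the frame, stood it back upright in the tray with its head up, and handed the job in; the verdict wasn't shown, no printed mark showed in the last picture, and I viewed 11 pictures, one over the limit of 10.

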